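# Clear the slate chips out of the potting tray

## Robot

A 7-joint arm with a two-finger parallel gripper is mounted at the origin on the work surface. World frame = base frame: x ahead of the robot, y to its left, z up, the work surface at z = 0. Lengths are in m, angles in rad, forces in N, time in s.
With the tool pointing down it reaches from about 0.375 to 0.925 m from the base axis. Payload 3.1 kg.
Tool frame: the origin (TCP) lies midway between the tips of the shut fingers; the grasp point (between the pads) lies 19 mm behind it (ctrl.grip_point_offset is the distance from the TCP to the grasp point, in m); z points along the fingers, y is the line along which they close (so a half turn about z gives the same grasp; the last joint's range is limited). The gripper opens to 85 mm and grips with 20 to 120 N. Pads are 22 mm wide; open, the fingers measure 114 mm over their backs; the gripper's body (76 mm by 85 mm) begins 54 mm behind the grasp point. The pads swing forward as they close: fully open they stand 13 mm farther back than shut.
Start: joints at [1.159, 0.383, 0.044, 1.598, -0.018, 1.161, -0.05], TCP at [0.201, -0.618, 0.231] pointing down, gripper open.
Joint ranges: [-2.61, 2.61], [-0.41, 2.15], [-1.48, 1.57], [0, 2.5], [-1.57, 4.71], [0.05, 1.97], [-2.85, 2.85]. Speed limits (rad/s): [2.79, 2.79, 3.14, 3.14, 3.14, 3.14, 3.14].

## Interface

Orientations are given as [roll, pitch, yaw] about the fixed x, y, z axes, in that order (R = Rz(yaw) Ry(pitch) Rx(roll)).
In Python, from bench import ctrl gives the robot as it stands.
- The arm moves only by the tool carry_out, never from a script. Its argument "deltas" is a list of rows, each a list of 7 numbers: the finger opening in mm, from 0 to 85.4, then the shift along the tool's x, y, z in mm, then the turn, a rotation vector about the tool's x, y, z in rad. In form: [[gripper, dx, dy, dz, wx, wy, wz], ...]. A call has 1 to 12 rows; each row shifts and turns the commanded pose from where the row before left it, along the tool's axes as they then stand; what a row does not reach is not made up. A row lasts 1/12 s, in which the tool goes at most 41.7 mm and 7.16 degrees, less where a joint would pass 70% of its speed; a pose out of reach is approached as far as the arm can. A call is refused whole if a number of a shift passes 41.7 or a number of a turn 0.125, either way. A call with a gripper value outside its range is refused whole. The fingers move at their own pace and stop on an object; the grip force is fixed at half the most. Time passes only in rows, so rows that do not move let the fingers close. It gives the time, the measured TCP pose, the force, the opening and the grip force at its end, in the units of the state.
- ctrl.read_state(): the state, without advancing time (a new reading comes with each control period).
- ctrl.grab_frame(name): name is "scene" or "top"; returns the picture (384x512x3 uint8, red, green, blue); there is no depth.
- ctrl.calibration(name): a dict with "fx", "fy", "cx", "cy" (pixels), "cam_to_world" (4x4, takes a point from camera to world coordinates). Camera axes: x right, y down, z forward; pixel columns grow to the right and rows downward; lengths in m; the calibration is good to about 2 mm. A picture is of the moment at which its call begins. calibration takes no time and is no camera call.
- ctrl.finish_job(): hands the job in; it is judged then, once.
Trained networks look in the newest picture that a camera, given by its name, has taken for a name from the list of things; names that differ only in an ending like _2 or _b are one class to them, and where a whole thing is asked for, a point or a joint stands for the part that bears it (a point fixed in the world has none). Each returns a list of dicts, best first, with "conf" (0 to 1); they miss things now and then, are a little off and sometimes report something else, mostly with a low value. They report only what shows in the picture. A call takes as long as a camera call.
- ctrl.find_in(camera, name): "location" ([x, y, z] in m, in the coordinates of the camera as it stood for that picture, good to about 4 mm: the middle of the surface that is visible of it).
- ctrl.trace(camera, name): "pixels" (384x512 bool, what is visible of it).
The state is a dict: "time_s": time; "q": joint angles; "joint_velocities": joint speeds; "joint_efforts": joint torques, N m; "position": TCP position; "ee_rot": TCP orientation; "ft_force": force on the tool from outside, world axes, zero at the start; "torque": the same for the moment, N m; "opening": finger opening in m; "finger_force": force on a finger pad.
Only numpy, scipy, OpenCV 4.12 (cv2) and the standard library are available. Lean on these libraries where they do the work, as an engineer would, in place of code of your own. Each camera call takes 0.05 s, during which the arm holds its last target. There are 200 camera calls.

## Task

The potting tray on the desk is strewn with slate chips left from repotting the plant: first turn the latch knob clockwise until the tray's gate drops open, then take the wooden scraper block and sweep all five chips over the open edge into the white chip box below, without touching the chips with the gripper. Finally stand the scraper upright on the black desk mat again, leaving the gate open and the cup, mouse and pot where they are.

Things in the scene. Friction and masses are not known exactly. Their poses are not given: they have to be found in the camera images.
- caddy: Plywood potting tray, fixed to the desk. Origin on the desk under the tray's middle, z up. Floor 55 mm above the desk, 140 mm wide inside (x -70 to +70 mm), from y = +120 mm (closed end) to y = -110 mm (gate end, a square edge). Side and end walls, 6 mm thick, rise 20 mm above the floor. Chips pushed over the gate end drop into the chip box
- chip_box (a point): Centre of the inner floor of the white open chip box, fixed to the tray just past its gate end (caddy frame y = -172 mm, z = 4 mm). Inside it is 152 mm (x) by 108 mm (y); rim 45 mm above the desk, 10 mm lower than the tray floor
- gate (a joint): Hinge of the aluminium drop gate (136 mm wide, 22 mm high, 5 mm thick) that closes the tray's gate end; 0 rad = upright and shut, 2.8 rad = hanging down below the floor edge, fully open. A light spring swings it outward and down by itself as soon as the latch tongue no longer holds it; held by the tongue it may lean out by up to about 0.3 rad
- gate_top (a point): Middle of the gate's top edge, 24 mm from its hinge line, which lies along the caddy's x axis at y = -113.5, z = 53 mm
- latch (a joint): Quarter-turn cam latch: grows to 1.571 rad (its stop) as the knob is turned clockwise seen from above; 0 to 0.12 rad = tongue in front of the gate, shut. The tongue clears the gate from about 1 rad. Stays where it is left; friction about 0.1 N m
- latch_grip (a point): Centre of the latch's black grip bar, on its vertical axis (caddy frame x -104, y -121.5, z 102 mm), on a post beside the gate, on the tray's -x side. Bar 40 mm long (point x axis), 13 mm thick (y), 32 mm high, this point half-way up; under it a disc 38 mm across. A steel tongue points from the axis along point +x, 50 mm long, 34 mm below this point
- scraper_mid (a point): Wooden scraper block, half-way up, 46 mm above its foot (92 mm high in all, 130 to 250 g). Foot block 126 mm long (point x axis), 28 mm thick (point y axis), 26 mm high; above it a 70 mm long (x), 18 mm thick (y) grip ridge up to the top. It stands upright on the mat. z up
- mat: Black desk mat, fixed, 360 mm (x) by 250 mm (y), 2 mm thick; origin at the centre of its underside
- chip1: Dark grey slate chip, about 30 x 19 mm and 9 mm thick, 11 to 21 g, lying flat on the tray floor; origin at the centre of its underside
- chip2: Dark grey slate chip, about 27 x 21 mm and 9 mm thick, 11 to 21 g, lying flat on the tray floor; origin at the centre of its underside
- chip3: Dark grey slate chip, about 31 x 17 mm and 9 mm thick, 11 to 21 g, lying flat on the tray floor; origin at the centre of its underside
- chip4: Dark grey slate chip, about 25 x 19 mm and 9 mm thick, 11 to 21 g, lying flat on the tray floor; origin at the centre of its underside
- chip5: Dark grey slate chip, about 28 x 16 mm and 9 mm thick, 11 to 21 g, lying flat on the tray floor; origin at the centre of its underside
- cup: White cup, bystander, 72 mm across at the rim, 80 mm high, stands on the mat; origin at the centre of its underside
- mouse: Black computer mouse, bystander, 105 x 60 x 33 mm, on the desk; origin at the centre of its underside
- pot: Empty terracotta pot, bystander, 110 mm across, 95 mm high, on the desk; origin at the centre of its underside

How it is judged:
By the outcome, as a careful person would: the job done as asked, in the order asked, and still so for the second after the job is handed in, with the robot touching nothing.
It also fails if it takes over 67 s, if anything falls off the work surface, if the arm or the gripper's body presses on something with over 40 N, if the wrist force passes 120 N, or if a joint passes its speed limit or range.

## Working session

There is one attempt and no reset: what is moved stays moved. The work goes in short steps, Python scripts to look and compute and a tool call to move; the robot and the scene stay as the last step left them, time stands still between calls to the robot, and variables do not carry over. Pictures are saved under pics/ and viewed, at most 10 in all, crops included, and the job is handed in when it is done.

Besides the shell and the picture viewer there is one more tool, called after ">>>" as name([rows], argument=value, ...), one row to a line, values as JSON. carry_out: Moves the arm, as the interface text tells. Its arguments: {"type":"object","properties":{"deltas":{"type":"array","items":{"type":"array","items":{"type":"number"}}}},"required":["deltas"]}

```bash
mkdir -p pics; ls
python3 - <<'E'
from bench import ctrl
import cv2, numpy as np
s=ctrl.read_state();print(s['time_s'],s['position'],s['ee_rot'],s['opening'])
for c in("scene","top"):
    im=ctrl.grab_frame(c);cv2.imwrite(f"pics/{c}0.png",im[...,::-1])
    k=ctrl.calibration(c);T=np.array(k["cam_to_world"]);print(c,k['fx'],T.round(3).tolist())
    for n in["caddy","chip_box","gate","gate_top","latch","latch_grip","scraper_mid","mat","chip1","cup","mouse","pot"]:
        for d in ctrl.find_in(c,n)[:6]:
            p=T@np.r_[d["location"],1];print(n,round(d["conf"],2),p[:3].round(3))
E
```

```text
pics
0.0 [ 0.20037117 -0.61734593  0.22988345] [-3.13895898e+00  1.12283029e-04  3.13916632e-01] 0.08524215723516133
scene 426.5417727218582 [[0.45, 0.68, -0.578, 1.13], [0.893, -0.347, 0.287, -0.236], [-0.005, -0.645, -0.764, 0.899], [0.0, 0.0, 0.0, 1.0]]
caddy 0.58 [0.589 0.077 0.051]
chip_box 0.74 [0.591 0.073 0.049]
chip_box 0.29 [0.376 0.359 0.026]
gate 0.72 [0.597 0.032 0.073]
gate 0.17 [0.581 0.476 0.063]
gate_top 0.65 [0.595 0.029 0.082]
latch 0.74 [0.498 0.023 0.081]
latch_grip 0.63 [0.494 0.019 0.077]
scraper_mid 0.67 [ 0.648 -0.27   0.034]
mat 0.9 [ 0.595 -0.294  0.001]
chip1 0.64 [0.543 0.068 0.063]
chip1 0.6 [0.632 0.133 0.065]
chip1 0.47 [0.542 0.184 0.062]
chip1 0.42 [0.62  0.185 0.063]
cup 0.76 [ 0.454 -0.279  0.053]
mouse 0.77 [0.375 0.358 0.025]
pot 0.56 [0.58  0.477 0.068]
top 366.6443776058806 [[-0.024, -0.998, 0.052, 0.468], [-1.0, 0.025, 0.019, 0.082], [-0.02, -0.052, -0.998, 0.958], [0.0, 0.0, 0.0, 1.0]]
caddy 0.74 [0.541 0.184 0.065]
caddy 0.67 [0.587 0.091 0.053]
chip_box 0.65 [0.584 0.088 0.053]
gate 0.75 [0.581 0.03  0.077]
gate 0.57 [0.36  0.368 0.034]
gate 0.21 [0.613 0.065 0.065]
gate_top 0.46 [0.588 0.035 0.079]
latch 0.83 [0.483 0.019 0.079]
latch 0.45 [ 0.556 -0.271  0.001]
latch_grip 0.59 [0.487 0.029 0.079]
scraper_mid 0.67 [ 0.618 -0.269  0.035]
scraper_mid 0.35 [0.588 0.086 0.053]
mat 0.94 [ 0.559 -0.268  0.004]
mat 0.32 [ 0.457 -0.293  0.045]
chip1 0.67 [0.536 0.071 0.064]
chip1 0.6 [0.632 0.135 0.064]
chip1 0.5 [0.615 0.063 0.064]
chip1 0.46 [0.542 0.187 0.06 ]
cup 0.56 [ 0.459 -0.292  0.043]
mouse 0.57 [0.363 0.365 0.031]
pot 0.77 [0.584 0.498 0.056]
```

View pics/scene0.png

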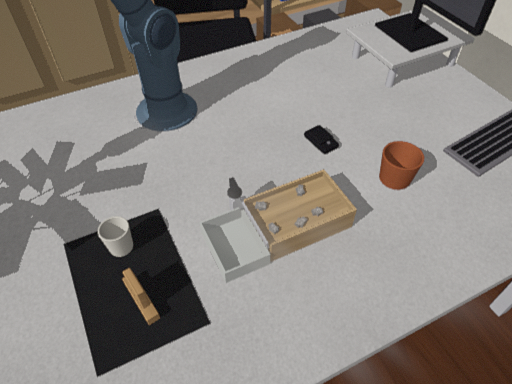

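View pics/top0.png

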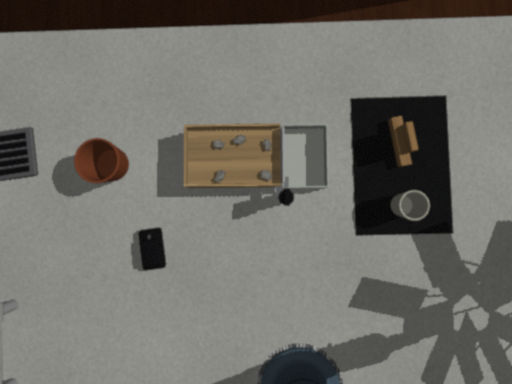

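The overview shows the tray at top-image cols 184–283, rows 125–187, with its gate end facing right (−y). The latch is near (286,197) and the scraper near (403,140). I'll zoom in to get corners.

Run:
```python
import cv2,numpy as np
t=cv2.imread("pics/top0.png");s=cv2.imread("pics/scene0.png")
a=cv2.resize(t[110:210,175:335],None,fx=5,fy=5,interpolation=cv2.INTER_CUBIC)
cv2.imwrite("pics/z1.png",a)
b=cv2.resize(t[90:190,350:450],(400,400),interpolation=cv2.INTER_CUBIC)
c=cv2.resize(s[165:265,190:290],(400,400),interpolation=cv2.INTER_CUBIC)
cv2.imwrite("pics/z2.png",np.hstack([b,c]))
```

```text
(no output)
```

View pics/z1.png

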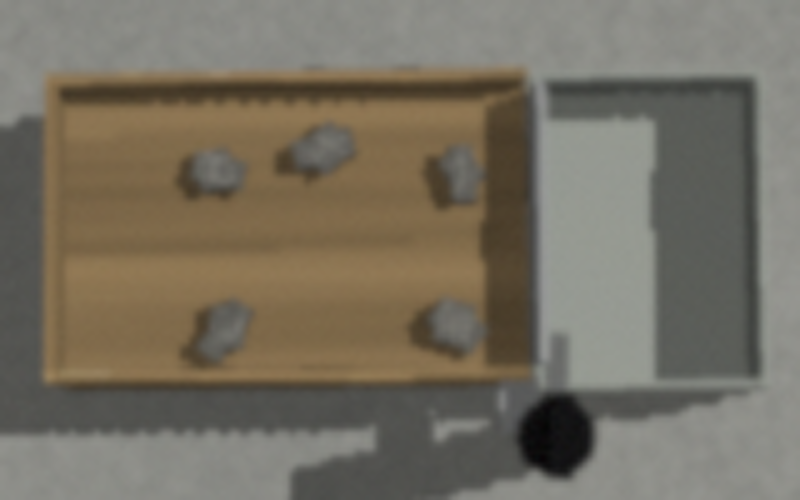

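View pics/z2.png

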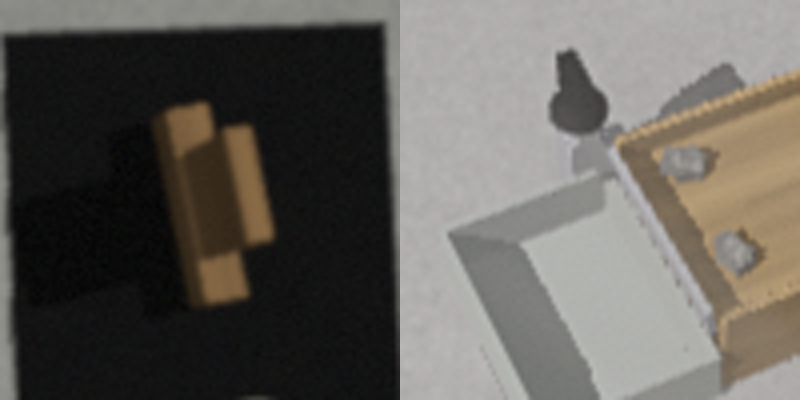

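The corners are clear: in z1 the tray's outer rim runs (45,73)–(533,382) and the latch disc is at (557,435). In z2 the scraper ridge top has corners (220,128), (248,124), (274,238) and (247,245). The latch bar appears end-on along world x. Now fitting the poses.

```bash
cat > h.py <<'E'
import numpy as np,cv2
from bench import ctrl
from scipy.spatial.transform import Rotation as R
from scipy.optimize import least_squares
def ray(cam,uv,z):
    k=ctrl.calibration(cam);T=np.array(k["cam_to_world"])
    d=T[:3,:3]@np.array([(uv[0]-k["cx"])/k["fx"],(uv[1]-k["cy"])/k["fy"],1]);return (T[:3,3]+d*(z-T[2,3])/d[2])
def fit(P,Q):  # 2d rigid fit Q=R P+t
    f=lambda v:(R.from_euler('z',v[2]).as_matrix()[:2,:2]@P.T+np.array(v[:2])[:,None]-Q.T).ravel()
    r=least_squares(f,[.5,0,0]);return r.x,np.abs(r.fun).max()
E
python3 - <<'E'
from h import *
o=np.array([175,110]);c=np.array([[45,73],[527,70],[533,382],[45,383]])/5+o
Q=np.array([ray("top",p,.075)[:2] for p in c])
P=np.array([[.076,.126],[.076,-.11],[-.076,-.11],[-.076,.126]])
v,e=fit(P,Q);print("caddy",v.round(4),e.round(4))
Rm=R.from_euler('z',v[2]).as_matrix()[:2,:2]
print("latch pred",Rm@[-.104,-.1215]+v[:2],"seen z.1",ray("top",np.array([557,435])/5+o,.10))
o=np.array([350,90])
r=np.array([ray("top",np.array(p)/4+o,.094)[:2] for p in [(220,128),(248,124),(274,238),(247,245)]])
f=np.array([ray("top",np.array(p)/4+o,.028)[:2] for p in [(210,103),(248,297)]])
P=np.array([[.035,.009],[.035,-.009],[-.035,-.009],[-.035,.009],[.063,-.014],[-.063,-.014]])
v,e=fit(P,np.vstack([r,f]));print("scraper",v.round(4),e.round(4)); print("ridge only",fit(P[:4],r),r.mean(0))
o=[350,90];print("mat corners", [ray("top",np.array(p)/4+o,.002)[:2].round(3) for p in[(5,35),(385,25)]])
# scene check of bar top, crop 4x at (190,165), right half
print("bar top scene", ray("scene",(190+(567-400)/4,165+52/4),.118), "top bar?")
for uv in [(565-400,88),(580-400,130)]: print(ray("scene",(190+uv[0]/4,165+uv[1]/4),.083))
E
```

```text
caddy [ 0.5864  0.1446 -0.0191] 0.001
latch pred [0.480088   0.02512539] seen z.1 [0.48176229 0.02625668 0.1       ]
scraper [ 0.6184 -0.2738  0.1569] 0.0018
ridge only (array([ 0.61859693, -0.27333908,  0.17662562]), np.float64(0.0009129470559470776)) [ 0.61859693 -0.27333908]
mat corners [array([ 0.738, -0.158]), array([ 0.737, -0.405])]
bar top scene [0.47110719 0.02637855 0.118     ] top bar?
[0.46894332 0.02415624 0.083     ]
[0.5045055  0.01805185 0.083     ]
```

>>> carry_out([
  [85, 23.3, -26.2, 0, 0, 0, 0],
  [85, 23.3, -26.2, 0, 0, 0, 0],
  [85, 23.3, -26.2, 0, 0, 0, 0],
  [85, 23.3, -26.2, 0, 0, 0, 0],
  [85, 23.3, -26.2, 0, 0, 0, 0],
  [85, 23.3, -26.2, 0, 0, 0, 0],
  [85, 23.3, -26.2, 0, 0, 0, 0],
  [85, 23.3, -26.2, 0, 0, 0, 0],
  [85, 23.3, -26.2, 0, 0, 0, 0],
  [85, 23.3, -26.2, 0, 0, 0, 0],
])

```text
time_s: 2.13
position: [0.3418, -0.2956, 0.2316]
ee_rot: [3.141, -0.0, 0.314]
ft_force: [0.9, 0.5, -0.1]
opening: 0.0849
finger_force: 0.0
```

>>> carry_out([
  [85, 23.3, -26.2, 0, 0, 0, 0],
  [85, 23.3, -26.2, 0, 0, 0, 0],
  [85, 23.3, -26.2, 0, 0, 0, 0],
  [85, 23.3, -26.2, 0, 0, 0, 0],
  [85, 23.3, -26.2, 0, 0, 0, 0],
  [85, 23.3, -26.2, 0, 0, 0, 0],
  [85, 23.3, -26.2, 0, 0, 0, 0],
  [85, 23.3, -26.2, 0, 0, 0, 0],
  [85, 23.3, -26.2, 0, 0, 0, 0],
  [85, 23.3, -26.2, 0, 0, 0, 0],
])

```text
time_s: 2.97
position: [0.4827, 0.0255, 0.2317]
ee_rot: [3.141, -0.001, 0.313]
ft_force: [0.3, -0.5, 0.6]
opening: 0.0847
finger_force: 0.0
```

>>> carry_out([
  [85, 0, 0, 0, 0, 0, -0.117],
  [85, 0, 0, 0, 0, 0, -0.117],
  [85, 0, 0, 0, 0, 0, -0.117],
  [85, 0, 0, 0, 0, 0, -0.117],
  [85, 0, 0, 0, 0, 0, -0.117],
  [85, 0, 0, 0, 0, 0, -0.117],
  [85, 0, 0, 0, 0, 0, -0.117],
  [85, 0, 0, 0, 0, 0, -0.117],
  [85, 0, 0, 0, 0, 0, -0.117],
  [85, 0, 0, 0, 0, 0, -0.117],
  [85, 0, 0, 0, 0, 0, -0.117],
  [85, 0, 0, 0, 0, 0, -0.117],
])

```text
time_s: 3.97
position: [0.4822, 0.0239, 0.2315]
ee_rot: [3.141, 0.0, 1.723]
ft_force: [0.8, -0.1, -0.3]
opening: 0.085
finger_force: 0.0
```

>>> carry_out([
  [85, 0, 0, 0, 0, 0, -0.117],
  [85, 0, 0, 0, 0, 0, -0.117],
  [85, 0, 0, 0, 0, 0, -0.117],
  [85, 0, 0, 0, 0, 0, -0.117],
  [85, 0, 0, 0, 0, 0, -0.117],
  [85, 0, 0, 0, 0, 0, -0.117],
  [85, 0, 0, 0, 0, 0, -0.117],
  [85, 0, 0, 0, 0, 0, -0.117],
  [85, 0, 0, 0, 0, 0, -0.117],
  [85, 0, 0, 0, 0, 0, -0.117],
  [85, 0, 0, 0, 0, 0, -0.117],
  [85, 0, 0, 0, 0, 0, -0.117],
])

```text
time_s: 4.97
position: [0.4822, 0.0239, 0.2315]
ee_rot: [-3.141, 0.0, 3.127]
ft_force: [0.8, 0.3, 0.1]
opening: 0.0852
finger_force: 0.0
```

```bash
cat >> h.py <<'E'
def to(x,y,z,yaw):
    s=ctrl.read_state();M=R.from_euler('xyz',s['ee_rot'])
    d=M.inv().apply(np.array([x,y,z])-s['position'])*1000
    w=(M.inv()*R.from_euler('xyz',[np.pi,0,yaw])).as_rotvec()
    print("t",round(s['time_s'],2),"pos",np.round(s['position'],4),"rot",np.round(s['ee_rot'],3),"need mm",d.round(1),"rad",w.round(3),"op",round(s['opening'],4),"F",np.round(s['ft_force'],1),"ff",round(float(np.max(s['finger_force'])),1))
E
python3 -c "
from h import *
to(.481,.0255,.094,np.pi-.019)"
```

```text
t 4.97 pos [0.4822 0.0239 0.2315] rot [-3.141  0.     3.127] need mm [  1.3   1.6 137.5] rad [-0.     0.     0.005] op 0.0852 F [0.8 0.3 0.1] ff 0.0
```

>>> carry_out([
  [85, 1, 1.5, 20, 0, 0, 0],
  [85, 0, 0, 20, 0, 0, 0],
  [85, 0, 0, 20, 0, 0, 0],
  [85, 0, 0, 20, 0, 0, 0],
  [85, 0, 0, 20, 0, 0, 0],
  [85, 0, 0, 15, 0, 0, 0],
  [85, 0, 0, 12, 0, 0, 0],
  [85, 0, 0, 10, 0, 0, 0],
  [85, 0, 0, 0, 0, 0, 0],
])

```text
time_s: 5.72
position: [0.4797, 0.0253, 0.0926]
ee_rot: [3.141, -0.003, 3.122]
ft_force: [0.2, -0.8, 0.1]
opening: 0.0848
finger_force: 0.0
```

>>> carry_out([
  [0, 0, 0, 0, 0, 0, 0],
  [0, 0, 0, 0, 0, 0, 0],
  [0, 0, 0, 0, 0, 0, 0],
  [0, 0, 0, 0, 0, 0, 0],
  [0, 0, 0, 0, 0, 0, 0],
  [0, 0, 0, 0, 0, 0, 0],
  [0, 0, 0, 0, 0, 0, 0],
  [0, 0, 0, 0, 0, 0, 0],
])

```text
time_s: 6.38
position: [0.4816, 0.026, 0.095]
ee_rot: [3.141, 0.001, 3.122]
ft_force: [-2.7, 0.6, 5.0]
opening: 0.0114
finger_force: 61.0
```

>>> carry_out([
  [0, 0, 0, 0, 0, 0, 0.1],
  [0, 0, 0, 0, 0, 0, 0.1],
  [0, 0, 0, 0, 0, 0, 0.1],
  [0, 0, 0, 0, 0, 0, 0.1],
  [0, 0, 0, 0, 0, 0, 0.1],
  [0, 0, 0, 0, 0, 0, 0.1],
])

```text
time_s: 6.88
position: [0.4817, 0.0263, 0.095]
ee_rot: [3.141, 0.001, 2.519]
ft_force: [-1.2, 0.9, 4.9]
opening: 0.0114
finger_force: 60.8
```

>>> carry_out([
  [0, 0, 0, 0, 0, 0, 0.1],
  [0, 0, 0, 0, 0, 0, 0.1],
  [0, 0, 0, 0, 0, 0, 0.1],
  [0, 0, 0, 0, 0, 0, 0.1],
  [0, 0, 0, 0, 0, 0, 0.1],
  [0, 0, 0, 0, 0, 0, 0.1],
  [0, 0, 0, 0, 0, 0, 0.1],
  [0, 0, 0, 0, 0, 0, 0.1],
  [0, 0, 0, 0, 0, 0, 0],
])

```text
time_s: 7.63
position: [0.482, 0.0265, 0.095]
ee_rot: [3.14, -0.0, 1.721]
ft_force: [0.3, 2.2, 4.3]
opening: 0.0118
finger_force: 60.9
```

Run:
```python
from h import *
to(.481,.0255,.094,np.pi-.019-1.45)
a=ctrl.grab_frame("scene");b=ctrl.grab_frame("top")
f=lambda m:cv2.resize(m,(400,400),interpolation=cv2.INTER_CUBIC)
cv2.imwrite("pics/g.png",np.hstack([f(a[165:265,190:290]),f(b[110:210,235:335])])[...,::-1])
```

```text
t 7.63 pos [0.482  0.0265 0.095 ] rot [ 3.14  -0.     1.721] need mm [-0.8 -1.2  1. ] rad [ 0.002 -0.     0.048] op 0.0118 F [0.3 2.2 4.3] ff 60.9
```

View pics/g.png

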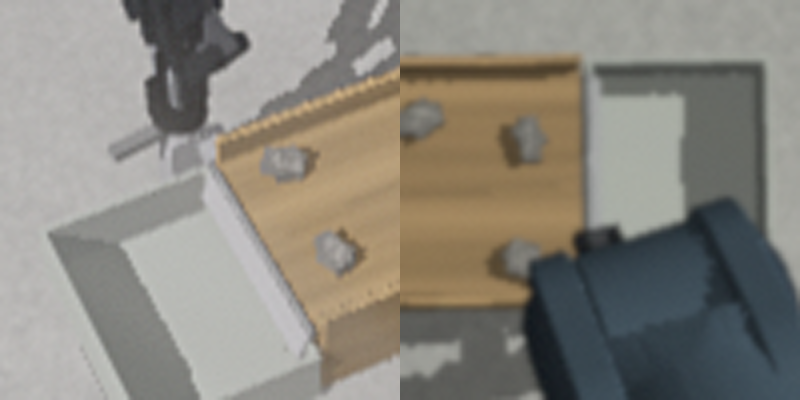

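The gate hangs down (crop 210–310, rows 180–350) and the tongue points away along −y. I'll turn it a bit more, release it and go to the scraper.

>>> carry_out([
  [0, 0, 0, 0, 0, 0, 0.08],
  [30, 0, 0, 0, 0, 0, 0],
  [30, 0, 0, 0, 0, 0, 0],
  [30, 0, 0, 0, 0, 0, 0],
  [30, 0, 0, -20, 0, 0, 0],
  [30, 0, 0, -30, 0, 0, 0],
  [30, 0, 0, -30, 0, 0, 0],
  [30, 0, 0, -30, 0, 0, 0],
])

```text
time_s: 8.4
position: [0.4801, 0.0249, 0.2045]
ee_rot: [-3.139, 0.0, 1.643]
ft_force: [0.7, 0.8, 0.0]
opening: 0.0302
finger_force: 0.0
```

>>> carry_out([
  [85, 0, 0, 0, 0, 0, 0.12],
  [85, 0, 0, 0, 0, 0, 0.12],
  [85, 0, 0, 0, 0, 0, 0.12],
  [85, 0, 0, 0, 0, 0, 0.12],
  [85, 0, 0, 0, 0, 0, 0.12],
  [85, 0, 0, 0, 0, 0, 0.12],
  [85, 0, 0, 0, 0, 0, 0.12],
  [85, 0, 0, 0, 0, 0, 0.12],
  [85, 0, 0, 0, 0, 0, 0.12],
  [85, 0, 0, 0, 0, 0, 0.12],
  [85, 0, 0, 0, 0, 0, 0.12],
  [85, 0, 0, 0, 0, 0, 0.12],
])

```text
time_s: 9.4
position: [0.4805, 0.0249, 0.2036]
ee_rot: [3.141, 0.002, 0.197]
ft_force: [-0.3, 0.2, 0.8]
opening: 0.085
finger_force: 0.0
```

```bash
python3 -c "
from h import *
to(.6185,-.2735,.2,.165)"
```

```text
t 9.4 pos [0.4805 0.0249 0.2036] rot [3.141e+00 2.000e-03 1.970e-01] need mm [ 76.9 319.6   3.5] rad [0.    0.002 0.032] op 0.085 F [-0.3  0.2  0.8] ff 0.0
```

>>> carry_out([
  [85, 7.7, 32, 0, 0, 0, 0],
  [85, 7.7, 32, 0, 0, 0, 0],
  [85, 7.7, 32, 0, 0, 0, 0],
  [85, 7.7, 32, 0, 0, 0, 0],
  [85, 7.7, 32, 0, 0, 0, 0],
  [85, 7.7, 32, 0, 0, 0, 0],
  [85, 7.7, 32, 0, 0, 0, 0],
  [85, 7.7, 32, 0, 0, 0, 0],
  [85, 7.7, 32, 0, 0, 0, 0],
  [85, 7.7, 32, 0, 0, 0, 0],
  [85, 0, 0, 0, 0, 0, 0.032],
  [85, 0, 0, 0, 0, 0, 0],
])

```text
time_s: 10.4
position: [0.6194, -0.2766, 0.2026]
ee_rot: [3.141, 0.003, 0.165]
ft_force: [-0.0, 0.2, -0.8]
opening: 0.0849
finger_force: 0.0
```

```bash
python3 -c "
from h import *
to(.6185,-.2735,.056,.165)"
```

```text
t 10.4 pos [ 0.6194 -0.2766  0.2026] rot [3.141e+00 3.000e-03 1.650e-01] need mm [  0.   -3.2 146.6] rad [0.    0.003 0.   ] op 0.0849 F [-0.   0.2 -0.8] ff 0.0
```

>>> carry_out([
  [85, 0, -3, 20, 0, 0, 0],
  [85, 0, 0, 25, 0, 0, 0],
  [85, 0, 0, 25, 0, 0, 0],
  [85, 0, 0, 25, 0, 0, 0],
  [85, 0, 0, 20, 0, 0, 0],
  [85, 0, 0, 15, 0, 0, 0],
  [85, 0, 0, 10, 0, 0, 0],
  [85, 0, 0, 6, 0, 0, 0],
  [85, 0, 0, 0, 0, 0, 0],
])

```text
time_s: 11.15
position: [0.6195, -0.2688, 0.0571]
ee_rot: [-3.14, 0.002, 0.171]
ft_force: [0.0, -0.2, -1.1]
opening: 0.0848
finger_force: 0.0
```

>>> carry_out([
  [0, 0, 0, 0, 0, 0, 0],
  [0, 0, 0, 0, 0, 0, 0],
  [0, 0, 0, 0, 0, 0, 0],
  [0, 0, 0, 0, 0, 0, 0],
  [0, 0, 0, 0, 0, 0, 0],
  [0, 0, 0, 0, 0, 0, 0],
  [0, 0, 0, 0, 0, 0, 0],
  [0, 0, 0, 0, 0, 0, 0],
])

```text
time_s: 11.82
position: [0.6206, -0.27, 0.0589]
ee_rot: [3.141, -0.001, 0.17]
ft_force: [-0.8, -0.4, 1.4]
opening: 0.0171
finger_force: 60.6
```

```bash
python3 -c "
from h import *
to(.6185,-.2735,.056,.165)
print(ctrl.read_state()['torque'])"
```

```text
t 11.82 pos [ 0.6206 -0.27    0.0589] rot [ 3.141e+00 -1.000e-03  1.700e-01] need mm [-2.7  3.1  2.9] rad [ 0.001 -0.001  0.005] op 0.0171 F [-0.8 -0.4  1.4] ff 60.6
[-0.03418201  0.02986203 -0.03484014]
```

>>> carry_out([
  [0, 0, 0, -15, 0, 0, 0],
  [0, 0, 0, -25, 0, 0, 0],
  [0, 0, 0, -30, 0, 0, 0],
  [0, 0, 0, -30, 0, 0, 0],
  [0, 0, 0, -10, 0, 0, 0.09],
  [0, 0, 0, 0, 0, 0, 0.1],
  [0, 0, 0, 0, 0, 0, 0],
])

```text
time_s: 12.4
position: [0.6208, -0.2694, 0.1703]
ee_rot: [3.141, -0.002, -0.022]
ft_force: [-0.5, -0.4, -2.8]
opening: 0.0172
finger_force: 60.0
```

```bash
python3 -c "
from h import *
to(.588,.2376,.165,-.019)"
```

```text
t 12.4 pos [ 0.6208 -0.2694  0.1703] rot [ 3.141e+00 -2.000e-03 -2.200e-02] need mm [ -43.7 -506.2    4.9] rad [ 0.001 -0.002 -0.003] op 0.0172 F [-0.5 -0.4 -2.8] ff 60.0
```

>>> carry_out([
  [0, -2.7, -31.6, 0, 0, 0, 0],
  [0, -2.7, -31.6, 0, 0, 0, 0],
  [0, -2.7, -31.6, 0, 0, 0, 0],
  [0, -2.7, -31.6, 0, 0, 0, 0],
  [0, -2.7, -31.6, 0, 0, 0, 0],
  [0, -2.7, -31.6, 0, 0, 0, 0],
  [0, -2.7, -31.6, 0, 0, 0, 0],
  [0, -2.7, -31.6, 0, 0, 0, 0],
])

```text
time_s: 13.07
position: [0.602, -0.0149, 0.1673]
ee_rot: [3.141, 0.003, -0.017]
ft_force: [1.0, -0.4, -2.2]
opening: 0.0175
finger_force: 60.2
```

>>> carry_out([
  [0, -2.7, -31.6, 0, 0, 0, 0],
  [0, -2.7, -31.6, 0, 0, 0, 0],
  [0, -2.7, -31.6, 0, 0, 0, 0],
  [0, -2.7, -31.6, 0, 0, 0, 0],
  [0, -2.7, -31.6, 0, 0, 0, 0],
  [0, -2.7, -31.6, 0, 0, 0, 0],
  [0, -2.7, -31.6, 0, 0, 0, 0],
  [0, -2.7, -31.6, 0, 0, 0, 0],
  [0, 0, 0, 0, 0, 0, 0],
  [0, 0, 0, 0, 0, 0, 0],
])

```text
time_s: 13.9
position: [0.5846, 0.2411, 0.1674]
ee_rot: [-3.14, 0.003, -0.011]
ft_force: [0.1, -0.6, -2.8]
opening: 0.0172
finger_force: 60.1
```

Run:
```python
from h import *
to(.588,.2376,.113,-.019)
a=ctrl.grab_frame("scene");b=ctrl.grab_frame("top")
f=lambda m:cv2.resize(m,(400,400),interpolation=cv2.INTER_CUBIC)
cv2.imwrite("pics/s.png",np.hstack([f(a[150:250,270:370]),f(b[110:210,170:270])])[...,::-1])
```

```text
t 13.9 pos [0.5846 0.2411 0.1674] rot [-3.14e+00  3.00e-03 -1.10e-02] need mm [ 3.6  3.5 54.4] rad [-0.001  0.003  0.008] op 0.0172 F [ 0.1 -0.6 -2.8] ff 60.1
```

View pics/s.png

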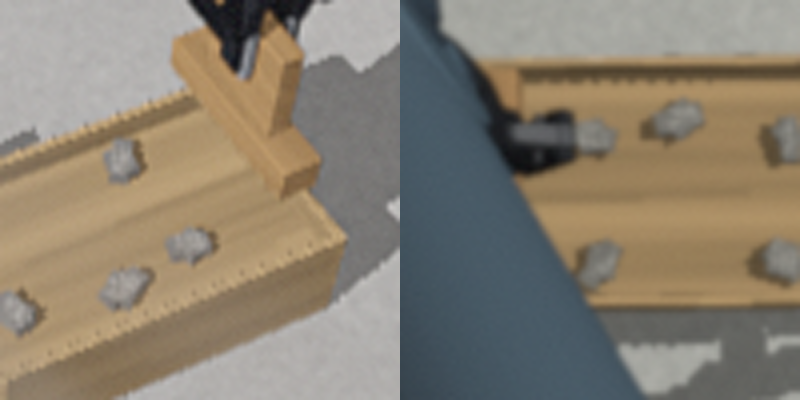

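The scraper is held level over the closed end of the tray, and all five chips lie ahead of it. I'll check its exact offset from the visible foot corners: scene crop (283,196), (318,183), (173,40) and the top front edge at col 521.

Run:
```python
from h import *
zb=.1674-.057
Ri=R.from_euler('z',.019).as_matrix()[:2,:2]
C=lambda p:((Ri@(p[:2]-[.5864,.1446]))*1000).round(1)
for uv,z in[((283,196),zb),((318,183),zb),((285,176),zb+.026),((320,158),zb+.026),((173,40),zb+.026),((173,62),zb)]:
    print(uv,C(ray("scene",np.array(uv)/4+[270,150],z)))
for uv in[(521,65),(521,105)]: print("top",C(ray("top",np.array(uv)/4+[170-100,110],zb+.026)))
print("tcp",C(np.array([.5846,.2411])))
# chips
o=np.array([175,110])
for n,uv in zip("abcde",[(180,180),(280,165),(185,355),(245,165),(250,310)]): print(n,C(ray("top",np.array(uv)/5+o,.059)))
```

```text
(283, 196) [56.3 89. ]
(318, 183) [ 56.9 113.4]
(285, 176) [60.3 83.2]
(320, 158) [ 57.7 109.2]
(173, 40) [-63.8  81.3]
(173, 62) [-67.8  86.6]
top [58.6 75.9]
top [35.7 75.8]
tcp [-3.6 96.4]
a [25.6 62.3]
b [32.7 12.7]
c [-61.3  59.7]
d [32.8 30. ]
e [-39.2  27.6]
```

>>> carry_out([
  [0, 3.6, 0, 0, 0, 0, 0.006],
  [0, 0, 0, 10, 0, 0, 0],
  [0, 0, 0, 14, 0, 0, 0],
  [0, 0, 0, 14, 0, 0, 0],
  [0, 0, 0, 8, 0, 0, 0],
  [0, 0, 0, 3, 0, 0, 0],
  [0, 0, 0, 0, 0, 0, 0],
])

```text
time_s: 14.58
position: [0.5893, 0.236, 0.1169]
ee_rot: [3.14, 0.004, -0.026]
ft_force: [0.2, -0.0, -2.1]
opening: 0.0175
finger_force: 60.1
```

>>> carry_out([
  [0, 0, 0, 2, 0, 0, 0],
  [0, 0, 0, 0, 0, 0, 0],
])

```text
time_s: 14.75
position: [0.5912, 0.2371, 0.1175]
ee_rot: [-3.141, -0.001, -0.026]
ft_force: [-0.2, 0.4, -1.5]
opening: 0.0172
finger_force: 60.1
```

>>> carry_out([
  [0, 0, 0, 1, 0, 0, 0],
  [0, 0, 0, 0, 0, 0, 0],
])

```text
time_s: 14.92
position: [0.5912, 0.237, 0.1169]
ee_rot: [-3.141, -0.001, -0.026]
ft_force: [-0.4, -0.4, -2.1]
opening: 0.0174
finger_force: 60.1
```

>>> carry_out([
  [0, 0, 0, 1, 0, 0, 0],
  [0, 0, 0, 0, 0, 0, 0],
])

```text
time_s: 15.08
position: [0.591, 0.2368, 0.1155]
ee_rot: [-3.141, -0.0, -0.026]
ft_force: [-0.3, 0.1, -1.8]
opening: 0.0173
finger_force: 60.1
```

>>> carry_out([
  [0, 0, 0, 1, 0, 0, 0],
  [0, 0, 0, 0, 0, 0, 0],
])

```text
time_s: 15.25
position: [0.5908, 0.2367, 0.1142]
ee_rot: [3.142, 0.0, -0.026]
ft_force: [-0.2, -0.3, -3.0]
opening: 0.0173
finger_force: 60.1
```

```bash
python3 -c "
from h import *
to(.588,.2376,.112,-.019)"
```

```text
t 15.25 pos [0.5908 0.2367 0.1142] rot [ 3.142  0.    -0.026] need mm [-2.8 -0.9  2.2] rad [ 0.     0.    -0.007] op 0.0173 F [-0.2 -0.3 -3. ] ff 60.1
```

>>> carry_out([
  [0, -1.5, 0, 1, 0, 0, -0.006],
  [0, 0, 0, 0, 0, 0, 0],
])

```text
time_s: 15.42
position: [0.5889, 0.2367, 0.113]
ee_rot: [3.141, 0.001, -0.02]
ft_force: [0.4, -0.4, -2.3]
opening: 0.0173
finger_force: 60.1
```

>>> carry_out([
  [0, 0, 0, 1, 0, 0, 0],
  [0, 0, 0, 0, 0, 0, 0],
])

```text
time_s: 15.58
position: [0.5892, 0.2367, 0.1121]
ee_rot: [3.142, 0.0, -0.02]
ft_force: [-1.2, 1.0, -2.3]
opening: 0.0169
finger_force: 60.1
```

>>> carry_out([
  [0, 0, 0, 1, 0, 0, 0],
  [0, 0, 0, 0, 0, 0, 0],
])

```text
time_s: 15.75
position: [0.5892, 0.2368, 0.112]
ee_rot: [3.141, 0.0, -0.02]
ft_force: [-1.7, -0.1, 1.8]
opening: 0.0172
finger_force: 60.6
```

>>> carry_out([
  [0, 0, 0, -1, 0, 0, 0],
  [0, 0, 6, 0, 0, 0, 0],
  [0, 0, 8, 0, 0, 0, 0],
  [0, 0, 8, 0, 0, 0, 0],
  [0, 0, 8, 0, 0, 0, 0],
  [0, 0, 8, 0, 0, 0, 0],
  [0, 0, 8, 0, 0, 0, 0],
  [0, 0, 8, 0, 0, 0, 0],
  [0, 0, 0, 0, 0, 0, 0],
])

```text
time_s: 16.5
position: [0.5885, 0.1792, 0.1121]
ee_rot: [3.139, 0.0, -0.024]
ft_force: [0.1, -0.7, -1.5]
opening: 0.0171
finger_force: 60.1
```

```bash
python3 -c "
from h import *
Rm=R.from_euler('z',-.019).as_matrix()[:2,:2]
to(*(Rm@[0,-.112]+[.5864,.1446]),.1125,-.019)"
```

```text
t 16.5 pos [0.5885 0.1792 0.1121] rot [ 3.139  0.    -0.024] need mm [-8.000e-01  1.466e+02 -1.000e-01] rad [ 0.002  0.    -0.005] op 0.0171 F [ 0.1 -0.7 -1.5] ff 60.1
```

>>> carry_out([
  [0, 0, 8, 0, 0, 0, -0.004],
  [0, 0, 8, 0, 0, 0, 0],
  [0, 0, 8, 0, 0, 0, 0],
  [0, 0, 8, 0, 0, 0, 0],
  [0, 0, 8, 0, 0, 0, 0],
  [0, 0, 8, 0, 0, 0, 0],
  [0, 0, 8, 0, 0, 0, 0],
  [0, 0, 8, 0, 0, 0, 0],
  [0, 0, 0, 0, 0, 0, 0],
])

```text
time_s: 17.25
position: [0.5874, 0.1155, 0.1121]
ee_rot: [3.14, 0.0, -0.019]
ft_force: [-0.1, -0.7, -2.0]
opening: 0.0172
finger_force: 60.0
```

Run:
```python
from h import *
Rm=R.from_euler('z',-.019).as_matrix()[:2,:2]
to(*(Rm@[0,-.112]+[.5864,.1446]),.1125,-.019)
a=ctrl.grab_frame("scene");b=ctrl.grab_frame("top")
f=lambda m:cv2.resize(m,(400,400),interpolation=cv2.INTER_CUBIC)
cv2.imwrite("pics/w.png",np.hstack([f(a[170:270,210:310]),f(b[110:210,215:315])])[...,::-1])
```

```text
t 17.25 pos [0.5874 0.1155 0.1121] rot [ 3.14   0.    -0.019] need mm [-1.5 82.9 -0.2] rad [ 0.002  0.    -0.   ] op 0.0172 F [-0.1 -0.7 -2. ] ff 60.0
```

View pics/w.png

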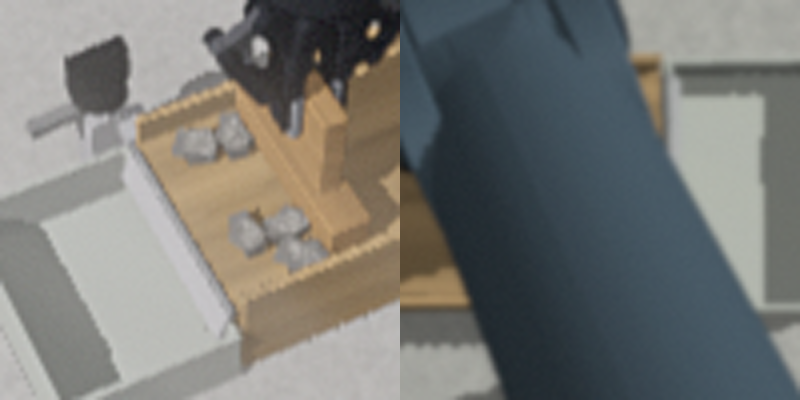

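All five chips are being pushed ahead of the foot (scene crop, around (175–330, 115–260)). Continuing over the edge.

>>> carry_out([
  [0, 0, 8, 0, 0, 0, 0],
  [0, 0, 8, 0, 0, 0, 0],
  [0, 0, 8, 0, 0, 0, 0],
  [0, 0, 8, 0, 0, 0, 0],
  [0, 0, 8, 0, 0, 0, 0],
  [0, 0, 8, 0, 0, 0, 0],
  [0, 0, 8, 0, 0, 0, 0],
  [0, 0, 8, 0, 0, 0, 0],
  [0, 0, 8, 0, 0, 0, 0],
  [0, 0, 8, 0, 0, 0, 0],
  [0, 0, 6, 0, 0, 0, 0],
  [0, 0, 0, 0, 0, 0, 0],
])

```text
time_s: 18.35
position: [0.5857, 0.0297, 0.1121]
ee_rot: [3.14, 0.0, -0.019]
ft_force: [-0.8, 0.1, -2.8]
opening: 0.0176
finger_force: 60.0
```

Run:
```python
from h import *
Rm=R.from_euler('z',-.019).as_matrix()[:2,:2]
to(*(Rm@[0,-.115]+[.5864,.1446]),.1125,-.019)
a=ctrl.grab_frame("scene")
f=lambda m:cv2.resize(m,(600,600),interpolation=cv2.INTER_CUBIC)
cv2.imwrite("pics/v.png",f(a[170:290,190:310])[...,::-1])
```

```text
t 18.35 pos [0.5857 0.0297 0.1121] rot [ 3.14   0.    -0.019] need mm [-1.5  0.1 -0.4] rad [ 0.002  0.    -0.   ] op 0.0176 F [-0.8  0.1 -2.8] ff 60.0
```

View pics/v.png

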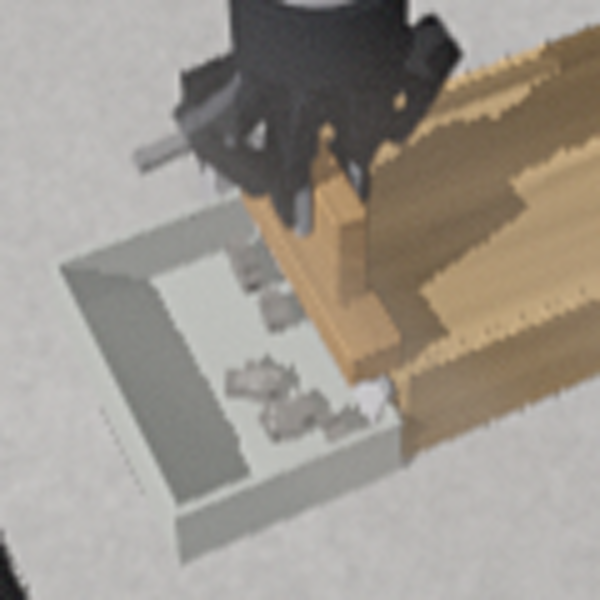

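All five chips lie in the box at around (255,265), (280,310), (260,380), (295,415) and (345,420). I'll lift the scraper and bring it back to the mat.

>>> carry_out([
  [0, 0, 0, -10, 0, 0, 0],
  [0, 0, 0, -20, 0, 0, 0],
  [0, 0, 0, -25, 0, 0, 0],
  [0, 0, 0, 0, 0, 0, 0],
  [0, 3.3, 25, 0, 0, 0, 0],
  [0, 3.3, 25, 0, 0, 0, 0],
  [0, 3.3, 25, 0, 0, 0, 0],
  [0, 3.3, 25, 0, 0, 0, 0],
  [0, 3.3, 25, 0, 0, 0, 0],
  [0, 3.3, 25, 0, 0, 0, 0],
  [0, 3.3, 25, 0, 0, 0, 0],
  [0, 3.3, 25, 0, 0, 0, 0],
])

```text
time_s: 19.4
position: [0.6092, -0.1677, 0.1671]
ee_rot: [-3.141, -0.0, -0.015]
ft_force: [1.0, 0.9, -2.8]
opening: 0.0174
finger_force: 60.1
```

>>> carry_out([
  [0, 3.3, 25, 0, 0, 0, 0],
  [0, 3.3, 25, 0, 0, 0, 0],
  [0, 3.3, 25, 0, 0, 0, 0],
  [0, 3.3, 25, 0, 0, 0, 0],
  [0, 0, 0, 0, 0, 0, -0.093],
  [0, 0, 0, 0, 0, 0, -0.093],
  [0, 0, 0, 0, 0, 0, 0],
])

```text
time_s: 19.98
position: [0.6205, -0.2678, 0.1667]
ee_rot: [-3.141, 0.0, 0.171]
ft_force: [-0.2, 0.5, -1.9]
opening: 0.0172
finger_force: 60.2
```

```bash
python3 -c "
from h import *
to(.620,-.270,.059,.168)"
```

```text
t 19.98 pos [ 0.6205 -0.2678  0.1667] rot [-3.141  0.     0.171] need mm [ -0.9   2.2 107.7] rad [-0.001  0.     0.003] op 0.0172 F [-0.2  0.5 -1.9] ff 60.2
```

>>> carry_out([
  [0, 0, 0, 20, 0, 0, 0],
  [0, 0, 0, 25, 0, 0, 0],
  [0, 0, 0, 25, 0, 0, 0],
  [0, 0, 0, 20, 0, 0, 0],
  [0, 0, 0, 10, 0, 0, 0],
  [0, 0, 0, 4, 0, 0, 0],
  [0, 0, 0, 0, 0, 0, 0],
  [0, 0, 0, 0, 0, 0, 0],
])

```text
time_s: 20.65
position: [0.6217, -0.2677, 0.0645]
ee_rot: [3.141, -0.002, 0.17]
ft_force: [1.5, -1.0, -2.5]
opening: 0.0171
finger_force: 60.0
```

>>> carry_out([
  [0, 0, 0, 1, 0, 0, 0],
  [0, 0, 0, 1, 0, 0, 0],
  [0, 0, 0, 0, 0, 0, 0],
])

```text
time_s: 20.9
position: [0.6213, -0.2682, 0.0625]
ee_rot: [3.14, -0.002, 0.17]
ft_force: [-0.1, -1.0, -1.4]
opening: 0.0174
finger_force: 60.0
```

>>> carry_out([
  [0, 0, 0, 1, 0, 0, 0],
  [0, 0, 0, 0, 0, 0, 0],
])

```text
time_s: 21.07
position: [0.6206, -0.2679, 0.0606]
ee_rot: [3.141, -0.0, 0.17]
ft_force: [0.2, 0.3, -3.1]
opening: 0.0175
finger_force: 60.0
```

>>> carry_out([
  [0, 0, 0, 1, 0, 0, 0],
  [0, 0, 0, 0, 0, 0, 0],
])

```text
time_s: 21.23
position: [0.6204, -0.2678, 0.0591]
ee_rot: [-3.141, 0.0, 0.17]
ft_force: [0.7, -1.1, -2.3]
opening: 0.0171
finger_force: 60.0
```

>>> carry_out([
  [0, 0, 0, 1, 0, 0, 0],
  [0, 0, 0, 0, 0, 0, 0],
])

```text
time_s: 21.4
position: [0.6204, -0.2679, 0.059]
ee_rot: [-3.142, 0.0, 0.17]
ft_force: [-3.0, 0.6, 2.4]
opening: 0.017
finger_force: 60.7
```

Contact with the mat. Releasing and retreating upward.

>>> carry_out([
  [85, 0, 0, 0, 0, 0, 0],
  [85, 0, 0, 0, 0, 0, 0],
  [85, 0, 0, 0, 0, 0, 0],
  [85, 0, 0, 0, 0, 0, 0],
  [85, 0, 0, 0, 0, 0, 0],
  [85, 0, 0, 0, 0, 0, 0],
  [85, 0, 0, -15, 0, 0, 0],
  [85, 0, 0, -25, 0, 0, 0],
  [85, 0, 0, -30, 0, 0, 0],
  [85, 0, 0, -30, 0, 0, 0],
  [85, 0, 0, -30, 0, 0, 0],
  [85, 0, 0, 0, 0, 0, 0],
])

```text
time_s: 22.4
position: [0.6257, -0.2696, 0.1984]
ee_rot: [3.134, -0.014, 0.17]
ft_force: [1.4, -0.8, 1.2]
opening: 0.085
finger_force: 0.0
```

>>> carry_out([
  [85, -20, 20, 0, 0, 0, 0],
  [85, -25, 25, 0, 0, 0, 0],
  [85, -25, 25, 0, 0, 0, 0],
  [85, -25, 25, 0, 0, 0, 0],
  [85, -25, 25, 0, 0, 0, 0],
  [85, -25, 25, 0, 0, 0, 0],
  [85, -25, 25, 0, 0, 0, 0],
  [85, -25, 25, 0, 0, 0, 0],
  [85, -25, 25, 0, 0, 0, 0],
  [85, 0, 0, 0, 0, 0, 0],
])

```text
time_s: 23.23
position: [0.4314, -0.5321, 0.1895]
ee_rot: [3.135, 0.006, 0.156]
ft_force: [-2.2, -1.3, -0.5]
opening: 0.0853
finger_force: 0.0
```

Run:
```python
from h import *
a=ctrl.grab_frame("scene");b=ctrl.grab_frame("top")
f=lambda m:cv2.resize(m,(400,400),interpolation=cv2.INTER_CUBIC)
cv2.imwrite("pics/e.png",np.hstack([f(a[170:330,60:310]),f(b[80:240,230:460])])[...,::-1])
```

```text
(no output)
```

View pics/e.png

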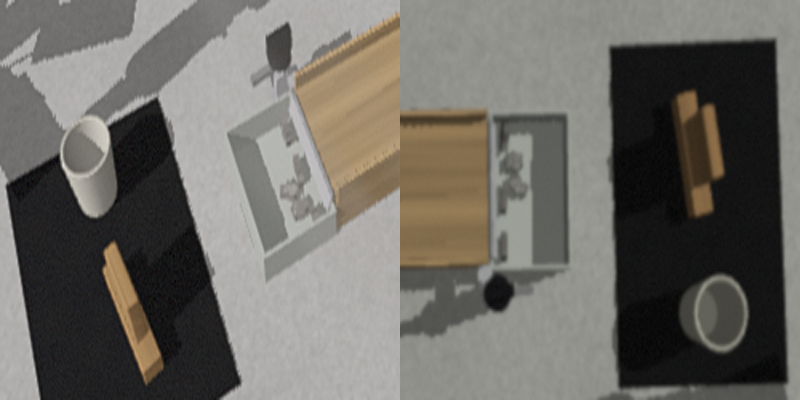

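The tray is empty, the chips are in the box, the gate is open, the scraper stands on the mat at right (700,155), and the cup is unmoved.

```bash
python3 -c "
from bench import ctrl
print(ctrl.finish_job())"
```

```text
the job is handed in; nothing more can be done
None
```

The job is handed in at about 23 s of the 67 s allowed: the gate is open, all five chips are in the chip box, the scraper is standing upright on the mat, and the cup, mouse and pot were not touched.

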